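Index the last jack to the sole press station

ROBOT

A 7-joint arm with a two-finger parallel gripper is mounted at the origin on the work surface. World frame = base frame: x ahead of the robot, y to its left, z up, the work surface at z = 0. Lengths are in m, angles in rad, forces in N, time in s.
With the tool pointing down it reaches from about 0.425 to 0.925 m from the base axis. Payload 6.8 kg.
Tool frame: the origin (TCP) lies on the front face of the gripper's body, between the roots of the fingers; the fingertips stand 73 mm ahead of it and the grasp point (between the pads) lies 54 mm ahead of it (env.nose_length is the distance from the TCP to the fingertips, in m); z points along the fingers, y is the line along which they close (so a half turn about z gives the same grasp; the last joint's range is limited). The gripper opens to 85 mm and grips with 20 to 120 N. Pads are 22 mm wide; open, the fingers measure 114 mm over their backs; the gripper's body (76 mm by 85 mm) begins 54 mm behind the grasp point. The pads swing forward as they close: fully open they stand 13 mm farther back than shut.
Start: joints at [-1.331, 0.477, 0.022, 1.555, -0.011, 1.109, -0.083], TCP at [0.23, 0.635, 0.304] pointing down, gripper open.
Joint ranges: [-2.96, 2.96], [-0.34, 2.1], [-1.41, 1.46], [0.24, 2.44], [-1.37, 4.51], [0.17, 1.92], [-2.96, 2.96]. Speed limits (rad/s): [2.39, 2.39, 3.14, 3.14, 3.14, 3.14, 3.14].

INTERFACE

Orientations are given as a unit quaternion [w, x, y, z].
In Python, from cell import env, kin, camera, calibration, job gives the robot as it stands. The module is installed in compiled form; this text tells all that it offers. Calls block until the motion is done:
- env.reach(position, orientation): joint-space move of the TCP to a pose.
- env.movel(position, velocity=0.15, rot=None, stop_force=None): straight line of the TCP; rot=None keeps the orientation; velocity is the mean speed in m/s. With stop_force (N) it stops when the force on the tool has changed by that much, and returns True; else False.
- env.goto_joints(angles): joint-space move.
- env.grip(opening, f_grip=None): finger opening in m; f_grip is the grip in N (None keeps the last); returns when the fingers have stopped.
- env.dwell(seconds).
- kin.inverse_kinematics(position, orientation): joint angles nearest the present ones, or None.
- env.get_state(): the state.
- camera(name): name is "side" or "top"; returns (picture, depth): 384x512x3 uint8, blue, green, red; 384x512 float32, m along the optical axis (not along the pixel's ray), 0 where there is no reading.
- calibration(name): a dict with "fx", "fy", "cx", "cy" (pixels), "rvec" (rotation vector, rad) and "tvec" (3), from world to camera coordinates, as OpenCV has them. Camera axes: x right, y down, z forward; pixel columns grow to the right and rows downward; lengths in m; the calibration is good to about 2 mm. A picture is of the moment at which its call begins. calibration takes no time and is no camera call.
A pose or a line that the arm cannot do raises env.PlanningError and nothing moves.
- job.job_done(): hands the job in; it is judged then, once.
The state is a dict: "time": time; "qpos": joint angles; "joint_velocities": joint speeds; "joint_torque": joint torques, N m; "tcp_pos": TCP position; "orientation": TCP orientation; "force": force on the tool from outside, world axes, zero at the start; "torque": the same for the moment, N m; "opening": finger opening in m; "gripper_force": force on a finger pad.
Only numpy, scipy, OpenCV 4.12 (cv2) and the standard library are available. Lean on these libraries where they do the work, as an engineer would, in place of code of your own. Each camera call takes 0.05 s, during which the arm holds its last target. There are 200 camera calls.

TASK

Take the shoe on its sliding jack from the loading station, past the middle one, to the press station: pull the jack's spring pin up by its red tee and turn the tee into its rest notch so that the pin stays up by itself, then push the carriage along (it has a black push handle). When it is close to the press station turn the tee back to let the pin down, and feel the carriage to and fro until the pin snaps fully home in that station's bore; then leave everything alone. The outsole only lies loose on the shoe and must not shift, and the things lying round the press stay where they are.

Things in the scene. Friction and masses are not known exactly. Their poses are not given: they have to be found in the camera images.
- press_base (a point): Dark green bench sole press with a sliding last jack, fixed. Base plate 220 x 620 x 12 mm; this point is on the bench under it: the plate reaches 110 mm to both sides along own x, and from -340 to +280 mm along own y. Two guide rods and a steel index bar between them run along y; the carriage travels towards -y. x points across them, to the toe of the shoe; z up.
- press_platen (a point): Centre of the underside of the padded press platen (190 x 85 mm), 232 mm above the bench over the press station, at x = 0, y = -160 mm of the press base. It hangs from a green arm that comes from the column (90 x 60 x 330 mm, at y = -300 mm) and ends at y = -117 mm; hand wheel above it, 125 mm across, 400 mm up. Fixed; keep clear.
- carriage (a joint): Travel of the carriage (aluminium plate 180 x 330 mm, top 68 mm up, carrying handle, pin, jack post and shoe), m. 0 = loading station (start, locked by the pin), 0.075 = middle station, end stop 0.185. The press station's bore, hidden under the carriage, is set by hand for each last, anywhere from 0.152 to 0.168: feel for it. Pin home, the carriage gives only 1 mm either way.
- handle_grip (a point): Grip centre of the black upright push handle: 26 mm thick, 66 mm tall, from 86 to 152 mm above the bench; this point is 118 mm up. Rigid on the carriage, 85 mm from the tee's axis towards the press's -x and 15 mm towards its -y. To slide the carriage takes 6 to 9 N with the pin parked, 12 to 18 N with it dragging, up to 25 N where it climbs the saddle's end.
- pin (a joint): Lift of the round-nosed spring pin (10 mm thick; bores 11.6 mm), m. 0 = home in a bore, about 0.009 = resting on the index bar, 0.011 = resting on the brass saddle that holds the press bore (2 mm high, sloped ends 45 mm before and behind the bore), 0.015 = parked in the rest notch, 0.018 and more = free to turn, 0.023 = top stop. The spring pulls it down with 9 N (home) to 17 N (top).
- tee (a joint): Turn of the tee, rad, anticlockwise from above. 0 = in line with the sleeve's deep slot, where alone the pin can go down; 1.22 = over the rest notch (3 mm deep), in which the pin settles when let down and stays. Stops at -0.02 and 1.26, so turned until it stops it is in line either way. It turns easily once lifted 18 mm; in slot or notch it is held.
- tee_grip (a point): Centre of the red tee: a bar 64 mm long, 14 mm wide, 20 mm high on a 10 mm shaft. Own x along the bar (along the press's x when locked), z up. Pin home, it is 126 mm above the bench (bar from 116 to 136 mm); it rises with the pin and travels with the carriage. The steel sleeve below it, 33 mm across, reaches 98 mm above the bench.
- sole_mid (a point): Tan leather outsole 240 mm long, up to 90 mm wide, 6 mm thick, lying loose on the upturned shoe. This point is the centre of its underside, about 205 mm above the bench.
- shoe_mid (a point): Middle of the flat bottom of the dark brown lasted shoe (236 mm long, toe towards the press's +x), fixed upside down on the carriage's jack post, 205 mm above the bench and 190 mm on the press's -y side of the tee. The outsole's point starts on this one.
- hammer: Shoe hammer, 240 mm long, lying loose in front of the press; bystander. Origin in the middle of its underside, handle towards its -x.
- awl: Awl with dark wooden handle, 125 mm long, lying loose; bystander. Origin in the middle of its underside, point towards its +x.
- tin: Blue closed tin, 72 mm across, 85 mm tall, standing loose behind the press; bystander. Origin at the centre of its underside.
- spare_last: Spare wooden last, 217 mm long, 78 mm tall, lying loose behind the press; bystander. Origin in the middle of its underside, toe towards its +x.
Mind the look-alikes: they are no part of the job. Of the things that look like the part that bears sole_mid, the smaller one is meant.

How it is judged:
By the outcome, as a careful person would: the job done as asked, in the order asked, and still so for the second after the job is handed in, with the robot touching nothing.
It also fails if it takes over 61 s, if anything falls off the work surface, if the arm or the gripper's body presses on something with over 40 N, if the wrist force passes 120 N, or if a joint passes its speed limit or range.

## Working session

There is one attempt and no reset: what is moved stays moved. The work goes in short steps, each a Python script; the robot and the scene stay as the last script left them, time stands still between calls to the robot, and variables do not carry over. Pictures are saved under pics/ and viewed, at most 10 in all, crops included, and the job is handed in when it is done.

```bash
mkdir -p pics; cat > h.py <<'E'
import numpy as np, cv2
from cell import env, kin, camera, calibration, job
def cal(n):
    c=calibration(n); R=cv2.Rodrigues(np.array(c['rvec'],float))[0]; t=np.array(c['tvec'],float).ravel(); return c,R,t
def pts(n,depth):
    c,R,t=cal(n); v,u=np.mgrid[0:depth.shape[0],0:depth.shape[1]]
    P=np.stack([(u-c['cx'])/c['fx']*depth,(v-c['cy'])/c['fy']*depth,depth],-1)
    W=(P-t)@R; W[depth==0]=np.nan; return W
E
python3 - <<'E'
from h import *
for n in('side','top'):
    p,d=camera(n); cv2.imwrite(f'pics/{n}0.png',p); np.savez(f'{n}0.npz',p=p,d=d)
    c,R,t=cal(n); print(n,-R.T@t,R[2])
a=cv2.imread('pics/side0.png')
print(env.get_state())
E
```

```text
side [ 1.01202535 -0.45286961  1.14188742] [-0.44112194  0.41878805 -0.79374303]
top [0.34827894 0.0615709  1.41547224] [ 0.09173341 -0.01171236 -0.99571472]
{'time': 0.1, 'qpos': array([-1.33112373,  0.4776836 ,  0.02235383,  1.55631165, -0.01151305,
        1.10930345, -0.08308004]), 'joint_velocities': array([ 0.00060298, -0.00170869, -0.00066527, -0.00229516, -0.00048614,
        0.00012219,  0.0013826 ]), 'joint_torque': array([ 4.84127770e-03, -5.97757316e+01,  1.61385186e+00, -2.81951702e+01,
        1.28583738e-02,  4.97977948e-03,  1.95325663e-05]), 'tcp_pos': array([0.22991151, 0.63421467, 0.30306303]), 'orientation': array([-8.37777954e-05,  1.72999141e-01,  9.84921659e-01, -7.84477778e-04]), 'force': array([ 0.23013188, -0.58149593, -0.43918587]), 'torque': array([ 0.02018911, -0.00888425,  0.03687266]), 'gripper_force': 0.0, 'opening': 0.08526515568743737}
```

View pics/side0.png

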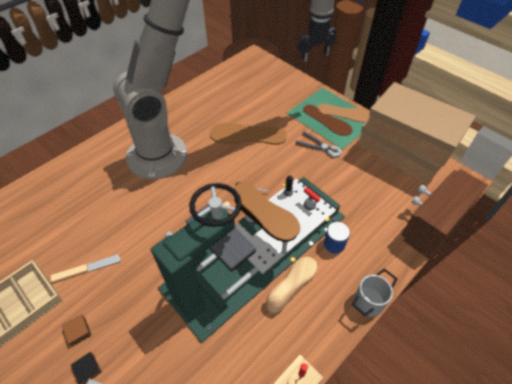

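View pics/top0.png

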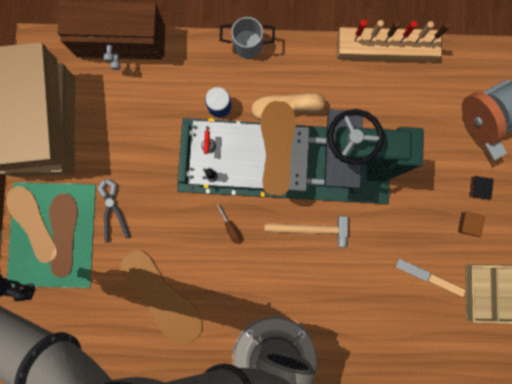

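The side view shows the press diagonally, with the red tee near (312,194), the black handle at (289,185) and the sole at (268,212). In the top view:

| Thing | Top-view pixel | Status |
|---|---|---|
| Red tee | (207,140) | wanted |
| Black handle | (210,175) | wanted |
| Sole on shoe | (278,147) | wanted |
| Big loose sole | (160,295) | look-alike |
| Mat sole | (32,222) | look-alike |
| Mat sole | (62,233) | look-alike |
| Red rack tools | (362,28), (411,30) | look-alikes |

I choose the tee, handle and sole that are on the press carriage.

```bash
python3 - <<'E'
from h import *
D={n:np.load(f'{n}0.npz') for n in('side','top')}
def ray(n,uv,z):
    c,R,t=cal(n); o=-R.T@t; d=R.T@np.array([(uv[0]-c['cx'])/c['fx'],(uv[1]-c['cy'])/c['fy'],1]); return o+d*(z-o[2])/d[2]
for n,box in(('top',(190,115,235,195)),('side',(275,170,335,225))):
    p=D[n]['p'];W=pts(n,D[n]['d']); h=cv2.cvtColor(p,cv2.COLOR_BGR2HSV)
    m=((h[...,0]<8)|(h[...,0]>172))&(h[...,1]>150)&(h[...,2]>90)
    k=(p.max(2)<50)
    b=np.zeros_like(m); b[box[1]:box[3],box[0]:box[2]]=1
    for nm,mm,z in(('red',m&b,.136),('blk',k&b&(W[...,2]>.09),.152)):
        v,u=np.nonzero(mm); print(n,nm,len(u),u.mean(),v.mean(),'ray',ray(n,(u.mean(),v.mean()),z),'depth med',np.nanmedian(W[mm],0),'zmax',np.nanpercentile(W[mm][:,2],95))
        print(cv2.minAreaRect(np.c_[u,v].astype(np.float32)))
        if nm=='blk':
            q=mm&(W[...,2]>.143); print('handle top',np.nanmean(W[q],0),q.sum())
    if n=='top':
        # plate (white, z~.068) and base plate (z~.012 dark green)
        for nm,lo,hi in(('carr',.058,.078),('base',.004,.02)):
            g=(W[...,2]>lo)&(W[...,2]<hi); 
            if nm=='base': g&=(p[...,1]>p[...,2]+8)
            g[:110]=0;g[210:]=0;g[:,:170]=0;g[:,440:]=0
            v,u=np.nonzero(g); r=cv2.minAreaRect(W[g][:,:2].astype(np.float32)); print(nm,len(u),r)
crop=lambda n,b:cv2.resize(D[n]['p'][b[1]:b[3],b[0]:b[2]],(400,400),interpolation=cv2.INTER_CUBIC)
cv2.imwrite('pics/crop0.png',np.hstack([crop('top',(175,110,265,200)),crop('side',(260,155,350,245))]))
E
```

```text
top red 96 206.27083333333334 141.88541666666666 ray [0.59795005 0.19762849 0.136     ] depth med [0.59725921 0.19779321 0.13500775] zmax 0.14002336772370355
((206.0, 141.0), (22.0, 4.0), 90.0)
top blk 68 210.4558823529412 174.01470588235293 ray [0.50940948 0.18229209 0.152     ] depth med [0.51034438 0.18351679 0.1467401 ] zmax 0.1530523598897012
((210.5, 174.0), (8.0, 9.0), 90.0)
handle top [0.51278516 0.18573999 0.14910949] 42
carr 5621 ((0.5968115329742432, -0.012760967016220093), (0.5906699895858765, 0.2331726849079132), 89.55756378173828)
base 2801 ((0.5728597640991211, -0.021843254566192627), (0.6163654327392578, 0.21698042750358582), 87.76412963867188)
side red 84 311.85714285714283 193.76190476190476 ray [0.60304004 0.19904067 0.136     ] depth med [0.60187697 0.19770622 0.13674664] zmax 0.1408821471311035
((311.7500305175781, 193.75), (16.26345443725586, 5.656853675842285), 45.0)
side blk 54 288.6111111111111 183.96296296296296 ray [0.53228919 0.16610362 0.152     ] depth med [0.52128506 0.18023578 0.13177356] zmax 0.15179140549023107
((288.67218017578125, 184.1065673828125), (4.2551798820495605, 12.222325325012207), 5.19442892074585)
handle top [0.519901   0.18290525 0.14915755] 13
```

View pics/crop0.png

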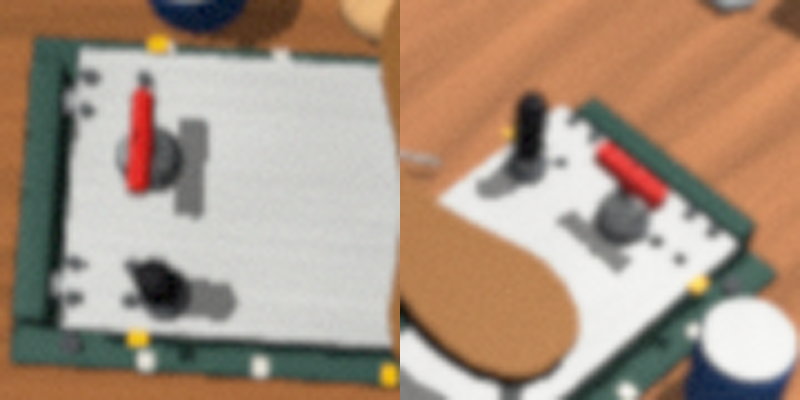

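The crop confirms the choice: the red bar is on its grey sleeve at (140,140), the black handle at (160,285), and the carriage is at the loading end of the press. The base rectangle measures 0.616 x 0.217 m with a yaw of about -2.2°. The tee lies at local (0.019, 0.191), which is consistent.

```bash
cat >> h.py <<'E'
from scipy.spatial.transform import Rotation as Ro
YAW=np.radians(-2.0); PX=np.array([np.cos(YAW),np.sin(YAW),0]); PY=np.array([-np.sin(YAW),np.cos(YAW),0])
TEE=np.array([.600,.198,0.]); HAN=TEE-.085*PX-.015*PY
def quat(a,flip=False): # closing line (tool y) along press y turned by a (ccw from above)
    a=a+YAW+(np.pi if flip else 0); y=np.array([-np.sin(a),np.cos(a),0]); z=np.array([0,0,-1.]); x=np.cross(y,z)
    q=Ro.from_matrix(np.c_[x,y,z]).as_quat(); return q[[3,0,1,2]]
def st(s=''):
    S=env.get_state(); print(s,'t%.2f'%S['time'],'tcp',S['tcp_pos'].round(4),'F',S['force'].round(1),'Tz%.2f'%S['torque'][2],'op%.4f'%S['opening'],'gf%.0f'%S['gripper_force'],flush=True); return S
E
python3 - <<'E'
from h import *
for f in(0,1):
  for a in(0,.6,1.24):
    q=kin.inverse_kinematics(TEE+[0,0,.2],quat(a,f)); print(f,a,None if q is None else np.round(q,2))
for f in(0,1):
  q=kin.inverse_kinematics(HAN-.16*PY+[0,0,.2],quat(0,f)); print(f,None if q is None else np.round(q,2))
E
```

```text
0 0 [-0.54  0.52  0.17  1.76 -0.11  0.87  1.21]
0 0.6 [-0.43  0.52  0.01  1.76 -0.01  0.87  1.73]
0 1.24 [-0.33  0.52 -0.11  1.75  0.07  0.88  2.3 ]
1 0 [-0.88  0.6   0.66  1.79 -0.46  0.91 -1.63]
1 0.6 [-0.83  0.58  0.58  1.78 -0.4   0.9  -1.08]
1 1.24 [-0.81  0.57  0.55  1.78 -0.38  0.89 -0.46]
0 [-0.47  0.35  0.36  2.06 -0.18  0.75  1.54]
1 [-0.87  0.48  0.9   2.08 -0.52  0.81 -1.26]
```

```bash
python3 - <<'E'
from h import *
env.grip(.05)
env.reach(TEE+[0,0,.26],quat(0)); st('above')
print(env.movel(TEE+[0,0,.182],.1,stop_force=15)); st('down')
env.grip(.0,60); S=st('grip')
print(env.movel(S['tcp_pos']+[0,0,.021],.04,stop_force=45)); st('up')
p,d=camera('side'); cv2.imwrite('pics/s1.png',cv2.resize(p[130:260,230:360],(520,520)))
E
```

```text
above t2.61 tcp [0.5996 0.1995 0.26  ] F [0.2 0.6 0.3] Tz-0.01 op0.0501 gf0
False
down t3.54 tcp [0.6005 0.1981 0.1826] F [-0.4 -0.   0.9] Tz0.00 op0.0501 gf0
grip t3.96 tcp [0.6004 0.1992 0.1829] F [-1.   3.2  5.2] Tz0.02 op0.0128 gf62
False
up t4.66 tcp [0.6    0.199  0.2016] F [  5.7   4.2 -14.7] Tz0.02 op0.0129 gf59
```

View pics/s1.png

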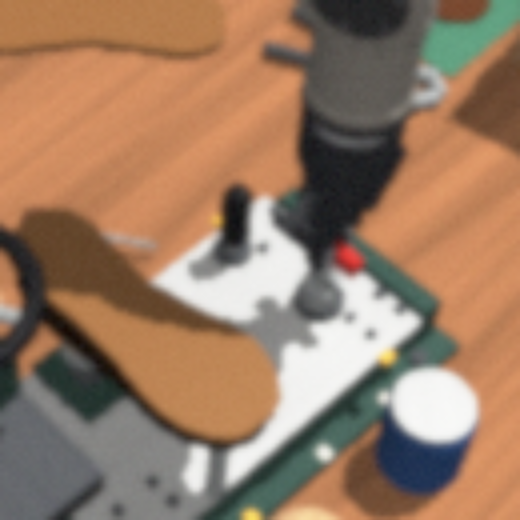

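The tee is gripped and lifted: the shaft shows above the sleeve at (325,285) in the crop, and the spring pull is about 15–17 N. The arm sagged a little, so I lift 2 mm more and turn.

```bash
python3 - <<'E'
from h import *
S=env.get_state(); 
env.movel([*S['tcp_pos'][:2],.2055],.03,stop_force=30); S=st('up2')
q=np.array(S['qpos']); 
for f in(.3,.94):
    q[6]+=f; env.goto_joints(q); S=st('turn')
    if abs(S['torque'][2])>2 and f<.5: print('blocked'); raise SystemExit
P=S['tcp_pos']
env.movel([*P[:2],.1985],.04); st('low')
E
```

```text
up2 t4.96 tcp [0.5999 0.1988 0.2031] F [  6.7   3.8 -15.3] Tz-0.03 op0.0127 gf59
turn t5.35 tcp [0.5999 0.1985 0.201 ] F [  5.8   3.5 -13.7] Tz0.06 op0.0128 gf59
turn t6.25 tcp [0.5993 0.1987 0.2005] F [  4.1   3.6 -14.9] Tz-0.01 op0.0131 gf59
low t6.52 tcp [0.5993 0.1987 0.1978] F [ 2.4  2.6 -5.9] Tz0.01 op0.0130 gf60
```

```bash
python3 - <<'E'
from h import *
S=env.get_state();env.movel([*S['tcp_pos'][:2],.1965],.04); st('low2')
env.grip(.036); S=st('rel')
env.movel([*S['tcp_pos'][:2],.265],.15)
env.reach(HAN+[-.0,0,.265],quat(0)); st('over handle')
n='top'; p,d=camera(n); cv2.imwrite('pics/t2.png',cv2.resize(p[100:220,165:300],(540,480)))
p,d=camera('side'); W=pts('side',d); h=cv2.cvtColor(p,cv2.COLOR_BGR2HSV)
m=((h[...,0]<8)|(h[...,0]>172))&(h[...,1]>150)&(h[...,2]>90); m[:170]=0;m[225:]=0;m[:,:275]=0;m[:,335:]=0
print(m.sum(),np.nanmedian(W[m],0),np.nanpercentile(W[m][:,2],[10,90])); cv2.imwrite('pics/s2.png',cv2.resize(p[130:260,230:360],(480,480)))
cv2.imwrite('pics/c2.png',np.hstack([cv2.imread('pics/s2.png')[:,:400],cv2.imread('pics/t2.png')[:480,:400]]))
E
```

```text
low2 t6.77 tcp [0.5994 0.1987 0.1976] F [-1.6  2.9  5.2] Tz0.04 op0.0130 gf62
rel t7.12 tcp [0.5992 0.1981 0.1963] F [ 0.1 -0.2  0.4] Tz-0.01 op0.0360 gf0
over handle t8.82 tcp [0.5145 0.186  0.2645] F [ 0.3  0.9 -1.5] Tz-0.00 op0.0362 gf0
84 [0.60402568 0.199941   0.15044321] [0.14357811 0.15375095]
```

View pics/c2.png

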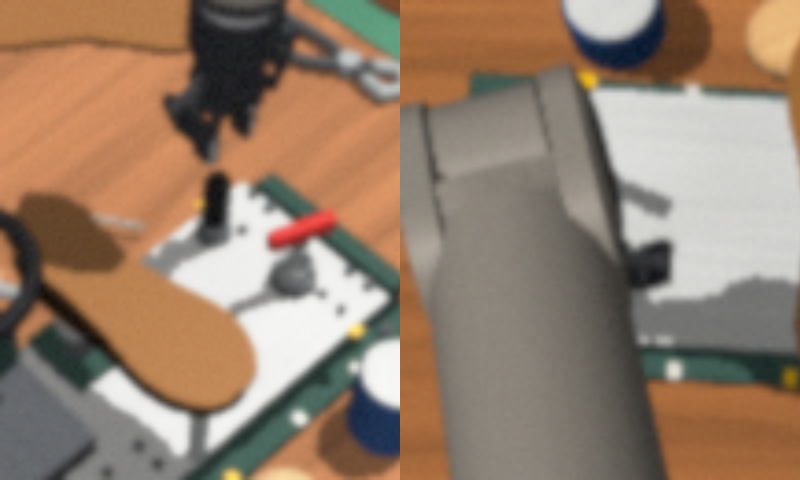

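Parked: the tee stays up by itself at z 0.150, turned anticlockwise (crop (302,228)). Next I grip the handle and push.

```bash
python3 - <<'E'
from h import *
env.grip(.06)
print(env.movel(HAN+[0,0,.176],.12,stop_force=12)); st('at handle')
env.grip(0,30); S=st('grip'); P0=S['tcp_pos'].copy(); np.save('p0.npy',P0)
T=HAN+[0,0,.176]; off=.0
print(env.movel([*(P0-.03*PY)[:2],.176],.04,stop_force=30)); S=st('30'); print((P0-S['tcp_pos'])@PY)
if abs(S['force']).max()<25:
    print(env.movel([*(P0-.139*PY)[:2],.176],.06,stop_force=30)); S=st('139'); print((P0-S['tcp_pos'])@PY,(S['tcp_pos']-P0)@PX)
E
```

```text
False
at handle t10.17 tcp [0.515  0.186  0.1765] F [0.2 0.1 0.4] Tz-0.02 op0.0600 gf0
grip t10.57 tcp [0.5149 0.1859 0.1768] F [-1.1 -0.8  6.5] Tz0.05 op0.0251 gf30
False
30 t11.47 tcp [0.5139 0.1566 0.1768] F [-2.3  1.2  7.3] Tz0.02 op0.0252 gf30
0.029344195378657244
False
139 t13.44 tcp [0.5099 0.0479 0.1767] F [-3.8  3.1  9.8] Tz-0.03 op0.0253 gf30
0.13814439391108393 -0.00018686523872326415
```

```bash
python3 - <<'E'
from h import *
env.grip(.06); S=st('rel'); env.movel([*S['tcp_pos'][:2],.265],.15)
env.grip(.036)
T=np.array([.5995,.1985,0])-.138*PY
env.reach(T+[0,0,.265],quat(1.22))
p,d=camera('side'); W=pts('side',d); h=cv2.cvtColor(p,cv2.COLOR_BGR2HSV)
m=((h[...,0]<8)|(h[...,0]>172))&(h[...,1]>150)&(h[...,2]>90); m[:170]=0;m[260:]=0;m[:,:240]=0;m[:,335:]=0
print(m.sum(),np.nanmedian(W[m],0),T); cv2.imwrite('pics/s3.png',cv2.resize(p[100:300,180:360],(540,600)))
E
```

```text
rel t13.88 tcp [0.51   0.0469 0.1759] F [-0.1 -0.1  0.7] Tz0.04 op0.0598 gf0
73 [0.59920018 0.0537586  0.15091795] [0.59468387 0.06058407 0.        ]
```

View pics/s3.png

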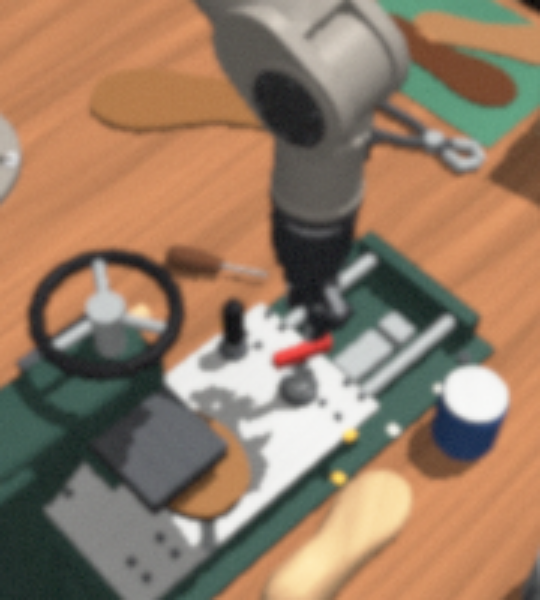

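The carriage is near the press station with the sole under the platen (200,470). The tee is parked at about (303,350) with its +y end partly hidden by the gripper, which explains the small y bias. Now I drop the pin.

```bash
python3 - <<'E'
from h import *
T=np.array([.5945,.059,0])
print(env.movel(T+[0,0,.198],.1,stop_force=12)); st('down')
env.grip(0,60); S=st('grip'); P=S['tcp_pos'].copy()
c=P[2]+.008
for i in range(3):
    env.movel([*P[:2],c],.03,stop_force=35); S=st('lift')
    if S['tcp_pos'][2]-P[2]>.0055: break
    c+=.0015
q=np.array(S['qpos']); q[6]-=.3; env.goto_joints(q); S=st('t1')
q[6]-=.93; env.goto_joints(q); S=st('t2')
P2=S['tcp_pos'].copy()
for z in(.004,.008,.011,.013):
    h=env.movel([*P2[:2],P2[2]-z+.001],.03); S=st('low'); 
    if S['force'][2]>2: break
print('pin est',.015+S['tcp_pos'][2]-P[2])
E
```

```text
False
down t16.92 tcp [0.5949 0.059  0.1985] F [-0.3 -0.   0.3] Tz0.00 op0.0360 gf0
grip t17.24 tcp [0.594  0.0598 0.199 ] F [-4.8  2.6  6.8] Tz-0.07 op0.0128 gf60
lift t17.69 tcp [0.5936 0.0598 0.2061] F [  3.6   0.4 -15.8] Tz0.02 op0.0128 gf58
t1 t18.08 tcp [0.5936 0.0597 0.2058] F [  3.8   0.9 -16.4] Tz0.08 op0.0130 gf58
t2 t18.98 tcp [0.5936 0.0597 0.206 ] F [  3.9   0.1 -16.6] Tz0.01 op0.0129 gf59
low t19.23 tcp [0.5936 0.0597 0.2029] F [  3.1   0.7 -14. ] Tz-0.03 op0.0128 gf59
low t19.52 tcp [0.5936 0.0597 0.199 ] F [  3.4   0.9 -13.6] Tz-0.03 op0.0129 gf59
low t19.77 tcp [0.5937 0.0597 0.1963] F [  1.6  -0.1 -11.3] Tz-0.01 op0.0127 gf59
low t20.02 tcp [0.5939 0.0597 0.1955] F [-3.2  1.   5.8] Tz0.00 op0.0130 gf61
pin est 0.011577701645577532
```

The pin rests on the saddle at about 0.011. Back to the handle to feel for the bore.

```bash
python3 - <<'E'
from h import *
env.grip(.03); S=st('rel'); env.movel([*S['tcp_pos'][:2],.265],.15)
env.grip(.06)
P0=np.load('p0.npy'); H=P0-.139*PY
env.reach([*H[:2],.265],quat(0))
print(env.movel([*H[:2],.176],.12,stop_force=12)); 
env.grip(0,40); S=st('grip'); print((P0-S['tcp_pos'])@PY)
hit=env.movel([*(P0-.174*PY)[:2],.176],.015,stop_force=28); S=st(f'push {hit}'); print((P0-S['tcp_pos'])@PY)
E
```

```text
rel t20.32 tcp [0.5939 0.0597 0.1943] F [ 0.1 -0.2  0.2] Tz-0.02 op0.0301 gf0
False
grip t23.07 tcp [0.5104 0.0474 0.1768] F [-1.3  1.9  5.5] Tz-0.00 op0.0251 gf39
0.13858128893666558
push True t24.48 tcp [0.51   0.0351 0.1768] F [1.  3.1 3.4] Tz-0.22 op0.0250 gf43
0.15092270915119027
```

```bash
python3 - <<'E'
from h import *
P0=np.load('p0.npy')
for d in(-.008,.008):
    S=env.get_state(); s=(P0-S['tcp_pos'])@PY
    hit=env.movel([*(P0-(s+d)*PY)[:2],.176],.015,stop_force=26); S=st(f'{d} {hit}'); print((P0-S['tcp_pos'])@PY)
p,d=camera('side'); W=pts('side',d); h=cv2.cvtColor(p,cv2.COLOR_BGR2HSV)
m=((h[...,0]<8)|(h[...,0]>172))&(h[...,1]>150)&(h[...,2]>90); m[:170]=0;m[260:]=0;m[:,:240]=0;m[:,335:]=0
print(m.sum(),np.nanmedian(W[m],0),np.nanpercentile(W[m][:,2],[10,90]))
E
```

```text
-0.008 False t25.21 tcp [0.5101 0.038  0.1768] F [ -1.5 -13.5  11.4] Tz0.02 op0.0250 gf42
0.1480468861727566
0.008 True t25.91 tcp [0.51   0.035  0.1768] F [-0.5  1.2  4.1] Tz-0.24 op0.0251 gf43
0.15098664053367816
64 [0.6004847  0.04364089 0.13561496] [0.1295532  0.13955513]
```

```bash
python3 - <<'E'
from h import *
P0=np.load('p0.npy')
for d in(-.014,.012):
    S=env.get_state(); s=(P0-S['tcp_pos'])@PY
    hit=env.movel([*(P0-(s+d)*PY)[:2],.176],.015,stop_force=32); S=st(f'{d} {hit}'); print((P0-S['tcp_pos'])@PY)
S=env.get_state(); s=(P0-S['tcp_pos'])@PY
env.movel([*(P0-(s-.001)*PY)[:2],.176],.015); S=st('mid'); print((P0-S['tcp_pos'])@PY)
env.grip(.06); S=st('rel'); env.movel([*S['tcp_pos'][:2],.27],.15)
env.movel([.40,.06,.30],.2)
im=[]
for n in('side','top'):
    p,d=camera(n); W=pts(n,d); h=cv2.cvtColor(p,cv2.COLOR_BGR2HSV)
    m=((h[...,0]<8)|(h[...,0]>172))&(h[...,1]>150)&(h[...,2]>90); b=np.zeros_like(m)
    if n=='side': b[170:260,240:335]=1
    else: b[110:200,190:320]=1
    m&=b; print(n,m.sum(),np.nanmedian(W[m],0),np.nanpercentile(W[m][:,2],[10,90]))
    im.append(cv2.resize(p[130:290,170:330] if n=='side' else p[80:220,175:395][:, :],(400,400)))
cv2.imwrite('pics/c4.png',np.hstack(im)); st()
E
```

```text
-0.014 True t26.80 tcp [0.5102 0.0378 0.1769] F [-1.5 -2.7  4.8] Tz0.04 op0.0248 gf42
0.14820267115082866
0.012 False t27.82 tcp [0.51   0.0344 0.1768] F [-1.4 24.9  6.5] Tz-0.29 op0.0250 gf45
0.15162545425095847
mid t28.61 tcp [0.51   0.0356 0.1768] F [-2.2  0.8  9. ] Tz-0.01 op0.0247 gf42
0.1503924058781474
rel t29.04 tcp [0.5095 0.0353 0.1758] F [-0.2 -0.6  0.7] Tz0.01 op0.0600 gf0
side 63 [0.60001719 0.04384449 0.13565934] [0.13087448 0.13882543]
top 98 [0.59287285 0.0456551  0.13530451] [0.13220129 0.13854814]
 t30.65 tcp [0.4009 0.0598 0.2997] F [ 0.9 -1.1 -0. ] Tz0.02 op0.0602 gf0
```

View pics/c4.png

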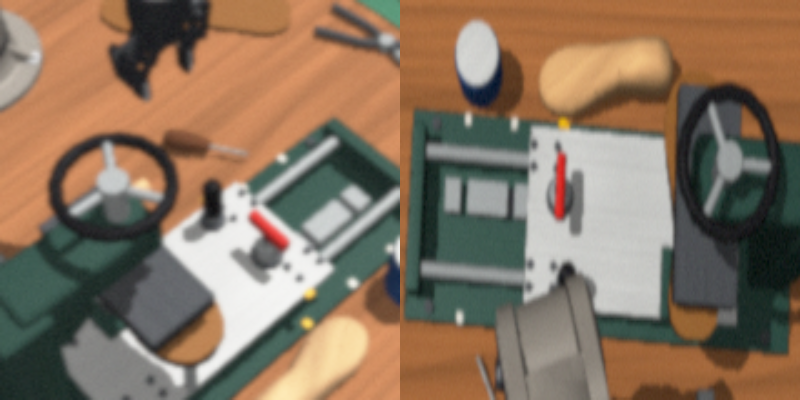

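The tee is back in line (crop (562,185)) at its pin-home height: top view 0.1353 m against 0.1350 m at the start. Travel is about 0.152 m, and the carriage held against about 30 N both ways, so the pin is home. The sole is in place under the platen and the robot is clear.

```bash
python3 -c "
from h import *
print(job.job_done())"
```

```text
the job is handed in; nothing more can be done
None
```

The job is handed in: the carriage is at the press station with the pin home at about 0.152 m of travel, the sole showed no visible shift in the last pictures, and the robot was touching nothing; the clock stood at 30.7 s.

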